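# Sort the tins by height, then hold the bin lid open

## Robot

A 7-joint arm with a two-finger parallel gripper is mounted at the origin on the work surface. World frame = base frame: x ahead of the robot, y to its left, z up, the work surface at z = 0. Lengths are in m, angles in rad, forces in N, time in s.
With the tool pointing down it reaches from about 0.35 to 0.9 m from the base axis. Payload 8.1 kg.
Tool frame: the origin (TCP) lies between the finger pads; the fingertips stand 11 mm ahead of it and the grasp point (between the pads) lies 8 mm behind it; z points along the fingers, y is the line along which they close (so a half turn about z gives the same grasp; the last joint's range is limited). The gripper opens to 92 mm and grips with 3 to 60 N. Pads are 19 mm wide; open, the fingers measure 130 mm over their backs; the gripper's body (75 mm by 190 mm) begins 47 mm behind the grasp point.
Start: joints at [1.237, 0.434, 0.025, 1.573, -0.012, 1.134, -0.075], TCP at [0.143, -0.608, 0.238] pointing down, gripper open.
Joint ranges: [-2.62, 2.62], [-0.44, 2.09], [-1.27, 1.32], [0.08, 2.57], [-1.32, 4.46], [0.12, 2], [-2.74, 2.74]. Speed limits (rad/s): [2.22, 2.22, 3.01, 3.01, 3.14, 3.14, 3.14].

## Interface

Orientations are given as a rotation vector (axis times angle).
In Python, from cell import observe, get_image, camera_params, sign_off gives the robot as it stands.
- The arm moves only by the shell command python3 -m pendant 'ROWS' [FORCE]. ROWS is JSON, one flat list of numbers, 7 for each row, row after row: the shift along the tool's x, y, z in m, then the turn, a rotation vector about the tool's x, y, z in rad, then the finger opening in m, from 0 to 0.0918. In form: [dx, dy, dz, rx, ry, rz, jaw, dx, dy, dz, rx, ry, rz, jaw, ...]. A call has 1 to 10 rows; each row shifts and turns the commanded pose from where the row before left it, along the tool's axes as they then stand; what a row does not reach is not made up. A row lasts 1/8 s, in which the tool goes at most 62.5 mm and 10.7 degrees, less where a joint would pass 70% of its speed; a pose out of reach is approached as far as the arm can. A call is refused whole if a number of a shift passes 0.0625 or a number of a turn 0.188, either way. A call with a gripper value outside its range is refused whole. The fingers move at their own pace and stop on an object; FORCE is the grip in N (left out, the last holds). Time passes only in rows, so rows that do not move let the fingers close. It gives the time, the measured TCP pose, the force, the opening and the grip force at its end, in the units of the state.
- observe(): the state, without advancing time (a new reading comes with each control period).
- get_image(name): name is "side" or "top"; returns the picture (480x640x3 uint8, red, green, blue); there is no depth.
- camera_params(name): a dict with "intrinsics" (3x3 intrinsics, pixels), "dist" ([k1, k2, p1, p2, k3] as OpenCV has them; the pictures are not rectified), "eye" and "rotation" of the camera in the world. Camera axes: x right, y down, z forward; pixel columns grow to the right and rows downward; lengths in m; the calibration is good to about 2 mm. A picture is of the moment at which its call begins. camera_params takes no time and is no camera call.
- sign_off(): hands the job in; it is judged then, once.
The state is a dict: "clock": time; "joints": joint angles; "dq": joint speeds; "joint_efforts": joint torques, N m; "position": TCP position; "ee_rot": TCP orientation; "force": force on the tool from outside, world axes, zero at the start; "ft_torque": the same for the moment, N m; "width": opening from 0.0 (shut) to 1.0 (fully open); "gripper_force": force on a finger pad.
Only numpy, scipy, OpenCV 4.12 (cv2) and the standard library are available. Lean on these libraries where they do the work, as an engineer would, in place of code of your own. Each camera call takes 0.05 s, during which the arm holds its last target. There are 200 camera calls.

## Task

Two look-alike tins, one tall and one short, stand loose between the sorting tray and the grocery bin: stand each one upright in the tray row that already holds a tin of its own height, and let go of it. Then raise the bin's hinged lid by its handle and hold it open at 50 degrees (give or take 5) so a helper can load the bin; it falls shut if released, so finish still holding it there with the gripper, with nothing else propping it. Leave the tins already in the tray and everything else on the table undisturbed.

Things in the scene. Friction and masses are not known exactly. Their poses are not given: they have to be found in the camera images.
- tin_tall: the loose tall tin: upright cylinder, red label with a yellow band, 60 mm diameter, 110 mm high, about 0.36 kg. Origin: centre of its underside, z up. Starts standing on the table between tray and bin.
- tin_short: the loose short tin: same look, 60 mm diameter, 80 mm high, about 0.26 kg. Origin: centre of its underside, z up. Starts standing on the table between tray and bin.
- row_tin_tall: tall tin like the loose one (60 mm diameter, 110 mm high), standing in one of the tray's rows at its far (tray +x) end, 75 to 90 mm from the tray's centre. It marks that row as the row for tall tins. Origin: centre of its underside, z up. Not fixed; leave it where it is.
- row_tin_short: short tin like the loose one (60 mm diameter, 80 mm high), standing in one of the tray's rows at its far (tray +x) end, 75 to 90 mm from the tray's centre. It marks that row as the row for short tins. Origin: centre of its underside, z up. Not fixed; leave it where it is.
- tray: the sorting tray, fixed: a shallow white open tray 260 mm (its x) by 200 mm (its y) with walls 20 mm high and 5 mm thick and a floor 5 mm thick. A 5 mm divider along its x axis at y = 0, as high as the walls, splits it into two rows whose centre lines lie at y = +49 mm and y = -49 mm; each row is 92 mm wide and 250 mm long. Origin: centre of its underside, z up. It may stand left or right of the robot. The -x half of both rows is free.
- bin: the grocery bin, fixed: grey open box 260 mm (x) by 240 mm (y) by 90 mm high, under a blue hinged lid; its front (-x) faces the robot. Origin: centre of its underside, z up. It may stand left or right of the robot.
- lid (a joint): angle of the bin's lid in rad: 0 closed (level), grows as the handle side rises; 0.873 is 50 degrees, stop at 1.9. No spring or latch, free hinge: the lid (about 0.55 kg) falls shut below about 1.5 rad; lifting at the handle takes about 3 N. The hinge axis is the bin's y axis at the bin's rear (+x) top edge.
- lid_hinge (a point): middle of the lid's hinge axis: in the bin's frame at x = +130 mm, y = 0, z = 90 mm. Does not move. Axes turn with the lid; y is the hinge axis. The lid is a flat panel 8 mm thick, 246 mm wide (y), from 1 mm behind to 263 mm in front of the hinge, its underside level with the hinge axis.
- lid_handle (a point): centre of the lid's handle: a round steel bar 12 mm in diameter, 122 mm long, parallel to the hinge axis (y), on two 10 mm posts 55 mm either side of its centre. With the lid shut it lies 225 mm in front (-x) of the hinge and 43 mm above it; the bar's centre stands 35 mm off the lid's top face, so fingers can straddle it from above, closing along x. It turns with the lid and can turn between the gripper's pads. Axes: those of the lid.
- sauce_jar: bystander: amber jar with white cap, 72 mm diameter, 95 mm high, near the far edge. Origin: centre of its underside.
- dinner_box: bystander: blue food box lying flat, 90 (x) x 170 (y) x 35 mm, near the far edge. Origin: centre of its underside.
- cereal_box: bystander: yellow cereal box lying flat, 240 x 160 x 55 mm, far left (+y). Origin: centre of its underside.
- mug: bystander: white mug, 80 mm diameter, 90 mm high, near left. Origin: centre of its underside.
- tape_roll: bystander: brown tape roll lying flat, 100 mm diameter, 48 mm high, far right (-y). Origin: centre of its underside.

How it is judged:
By the outcome, as a careful person would: the job done as asked, in the order asked, and still so for the second after the job is handed in, while the arm keeps its last pose, push and grip.
It also fails if it takes over 66 s, if anything falls off the work surface, if the arm or the gripper's body presses on something with over 40 N, if the wrist force passes 120 N, or if a joint passes its speed limit or range.

## Working session

There is one attempt and no reset: what is moved stays moved. The work goes in short steps, Python scripts to look and compute and a shell command to move; the robot and the scene stay as the last step left them, time stands still between calls to the robot, and variables do not carry over. Pictures are saved under pics/ and viewed, at most 10 in all, crops included, and the job is handed in when it is done.

```bash
ls; mkdir -p pics; python3 - <<'E'
from cell import *
import cv2
print(observe())
for n in("side","top"):
    print(n,camera_params(n)); cv2.imwrite(f"pics/{n}0.png",get_image(n)[:,:,::-1])
E
```

```text
pics
{'clock': 0.0, 'joints': array([ 1.23741497,  0.43518435,  0.02499764,  1.57410266, -0.01163512,
        1.13400227, -0.07508208]), 'dq': array([ 0.00037515, -0.00017741, -0.00059363, -0.00017011, -0.00095607,
       -0.00262315,  0.00069512]), 'joint_efforts': array([-7.31313139e-04, -6.67846298e+01,  9.84004475e-01, -3.14457107e+01,
       -6.09160680e-02,  4.27979906e-02,  1.62244942e-04]), 'position': array([ 0.14278986, -0.60795797,  0.23696709]), 'ee_rot': array([-3.11920425e+00, -3.61392126e-01,  4.64824337e-04]), 'force': array([-0.39428   , -1.03542881,  0.37367976]), 'ft_torque': array([-0.0084801 , -0.0006904 ,  0.00116085]), 'gripper_force': 0.0, 'width': 1.0044723826970503}
side {'intrinsics': array([[617.81038144,   0.        , 315.65731759],
       [  0.        , 617.81038144, 251.08758337],
       [  0.        ,   0.        ,   1.        ]]), 'dist': array([-0.04271326,  0.        ,  0.        ,  0.        ,  0.        ]), 'eye': array([-0.05592052, -0.96126444,  1.28168129]), 'rotation': array([-2.31869003,  0.62853738, -0.26238243])}
top {'intrinsics': array([[480.42514216,   0.        , 315.95755941],
       [  0.        , 480.42514216, 249.8674906 ],
       [  0.        ,   0.        ,   1.        ]]), 'dist': array([-0.00804544,  0.        ,  0.        ,  0.        ,  0.        ]), 'eye': array([ 0.43083477, -0.00498594,  1.74300607]), 'rotation': array([-2.16383456,  2.19786378, -0.0692498 ])}
```

View pics/side0.png

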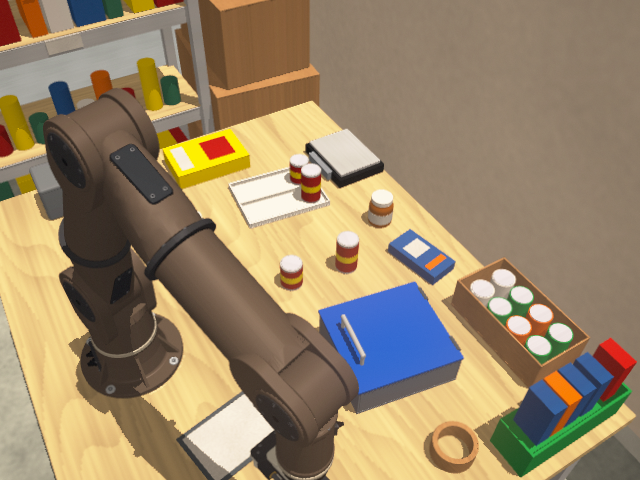

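View pics/top0.png

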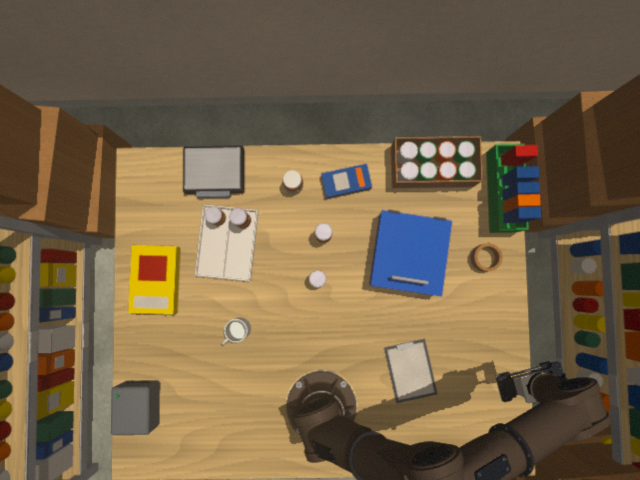

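The side view shows the tray to the left, with the row tins at (299,168) short and (311,183) tall. The loose tins are at (291,272) short and (347,252) tall, and the bin is at right with its handle near (352,338). In the top view the tray is around (227,243), the loose tins are at (323,233) and (317,280), and the handle is at (408,280). I'll enlarge crops of both views next.

```bash
python3 - <<'E'
import cv2
t=cv2.imread("pics/top0.png")[195:305,190:455]; cv2.imwrite("pics/topc.png",cv2.resize(t,None,fx=3,fy=3,interpolation=cv2.INTER_CUBIC))
s=cv2.imread("pics/side0.png")[145:405,220:470]; cv2.imwrite("pics/sidec.png",cv2.resize(s,None,fx=2.3,fy=2.3,interpolation=cv2.INTER_CUBIC))
E
```

```text
(no output)
```

View pics/topc.png

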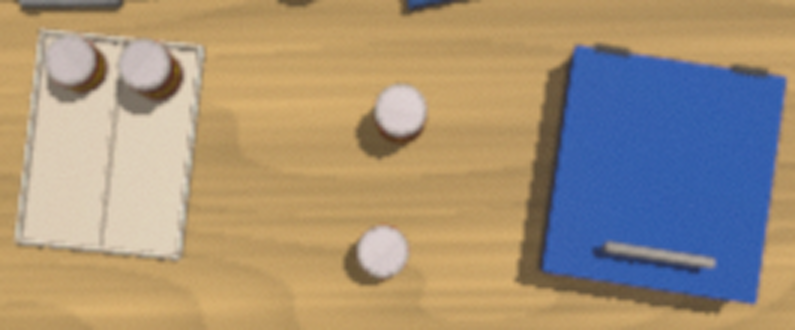

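View pics/sidec.png

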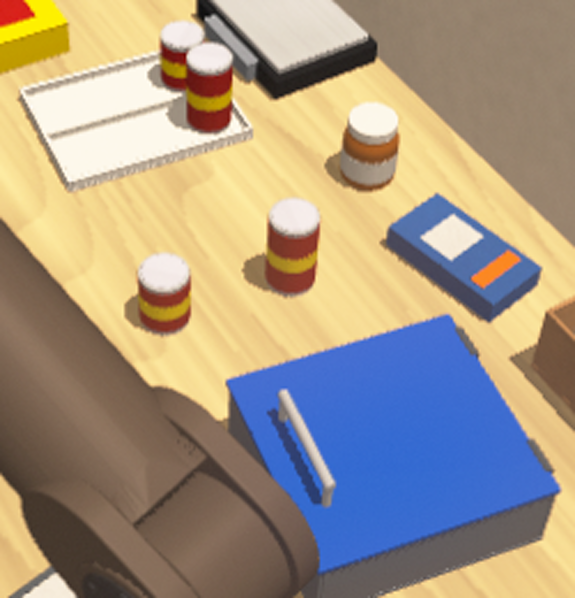

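Top crop (crop pixels): 
- Tray corners: (41,31), (203,46), (180,259), (17,243). 
- Tin tops: short row (74,62), tall row (148,66), loose tall (401,110), loose short (382,251). 
- Lid corners: (575,46), (785,76), (756,302), (543,271). 
- Handle bar: (606,247) to (714,263). 

The side crop shows the matching points, so I'll triangulate them.

```bash
cat > h.py <<'E'
import numpy as np, cv2
from scipy.spatial.transform import Rotation as R
from cell import *
CP={n:camera_params(n) for n in("side","top")}
def PM(n):
    c=CP[n]; r=R.from_rotvec(c["rotation"]).as_matrix()
    return np.c_[r.T,-r.T@c["eye"]]
def und(n,p):
    c=CP[n]; return cv2.undistortPoints(np.array(p,float).reshape(-1,1,2),c["intrinsics"],c["dist"]).reshape(-1,2)
def tri(t,s):
    X=cv2.triangulatePoints(PM("top"),PM("side"),und("top",t).T,und("side",s).T); X=(X[:3]/X[3]).T
    e=[]
    for n,p in(("top",t),("side",s)):
        P=PM(n); q,_=cv2.projectPoints(X,cv2.Rodrigues(P[:,:3].copy())[0],P[:,3].copy(),CP[n]["intrinsics"],CP[n]["dist"])
        e.append(np.linalg.norm(q.reshape(-1,2)-np.array(p),axis=1))
    return X,np.array(e).T
def ray(n,p,z):
    c=CP[n]; d=R.from_rotvec(c["rotation"]).apply(np.c_[und(n,p),np.ones(len(p))])
    return c["eye"]+d*((z-c["eye"][2])/d[:,2])[:,None]
E
python3 - <<'E'
from h import *
np.set_printoptions(precision=4,suppress=True)
N="trayTR trayBR trayBL rowshort rowtall tall short lidBL lidTL lidTR hL hR".split()
T=[(203,46),(180,259),(17,243),(74,62),(148,66),(401,110),(382,251),(543,271),(575,46),(785,76),(606,247),(714,263)]
S=[(251,130),(70,187),(21,92),(182,36),(210,59),(294,217),(164,272),(228,383),(448,317),(557,490),(284,394),(329,484)]
T=np.array(T)/3+[190,195]; S=np.array(S)/2.3+[220,145]
X,e=tri(T,S)
for n,x,q in zip(N,X,e): print(n,x,q)
g=dict(zip(N,T)); print("tray top z=.02",ray("top",np.array([(41,31),(203,46),(180,259),(17,243)])/3+[190,195],.02))
print("lid z=.098",ray("top",np.array([(575,46),(785,76),(756,302),(543,271)])/3+[190,195],.098))
print("handle .133",ray("top",[g["hL"],g["hR"]],.139))
print("tins",ray("top",[g["rowshort"]],.085),ray("top",[g["rowtall"]],.115),ray("top",[g["tall"]],.11),ray("top",[g["short"]],.08))
E
```

```text
trayTR [0.7022 0.2179 0.0152] [0.04   0.0476]
trayBR [0.4472 0.2471 0.0096] [0.5024 0.6167]
trayBL [0.4696 0.4424 0.014 ] [0.6043 0.6951]
rowshort [0.6759 0.3582 0.0866] [0.315  0.3555]
rowtall [0.6658 0.2671 0.1157] [0.3904 0.451 ]
tall [ 0.6112 -0.0202  0.1074] [0.2554 0.3279]
short [0.4517 0.004  0.0778] [0.3612 0.4756]
lidBL [ 0.4264 -0.1797  0.0933] [0.5458 0.7706]
lidTL [ 0.684  -0.2224  0.0919] [0.2687 0.3659]
lidTR [ 0.6428 -0.4611  0.0946] [0.4119 0.6196]
hL [ 0.4521 -0.2462  0.133 ] [0.5455 0.7825]
hR [ 0.4308 -0.3635  0.1392] [0.0298 0.0451]
tray top z=.02 [[0.7232 0.4133 0.02  ]
 [0.7016 0.2172 0.02  ]
 [0.4454 0.2464 0.02  ]
 [0.4675 0.4417 0.02  ]]
lid z=.098 [[ 0.6822 -0.2211  0.098 ]
 [ 0.6436 -0.4609  0.098 ]
 [ 0.386  -0.4189  0.098 ]
 [ 0.4248 -0.1783  0.098 ]]
handle .133 [[ 0.4505 -0.2444  0.139 ]
 [ 0.4309 -0.3636  0.139 ]]
tins [[0.6752 0.359  0.085 ]] [[0.6648 0.2678 0.115 ]] [[ 0.6102 -0.0197  0.11  ]] [[0.4506 0.0046 0.08  ]]
```

```bash
python3 -m pendant '[0.056,0,0,0,0,-0.0946,0.09,0.056,0,0,0,0,-0.0946,0.09,0.056,0,0,0,0,-0.0946,0.09,0.056,0,0,0,0,-0.0946,0.09,0.056,0,0,0,0,-0.0946,0.09,0.056,0,0,0,0,-0.0946,0.09,0.056,0,0,0,0,-0.0946,0.09,0.056,0,0,0,0,-0.0946,0.09,0.056,0,0,0,0,-0.0946,0.09,0.056,0,0,0,0,-0.0946,0.09]' && python3 -m pendant '[0.056,0,0,0,0,-0.0946,0.09,0.056,0,0,0,0,-0.0946,0.09,0.056,0,0,0,0,-0.0946,0.09,0,0,0,0,0,0,0.09]'
cat > go.py <<'E'
import sys
from h import *
# usage: go.py x y z [yaw of tool y]: remaining shift in present tool axes, tilt and yaw error
a=[float(v) for v in sys.argv[1:]]
o=observe(); r=R.from_rotvec(o["ee_rot"]); p=o["position"]
y=r.as_matrix()[:,1]; th=np.arctan2(y[1],y[0])
print("t",round(o["clock"],2),"p",p.round(4),"yaw",th.round(4),"tilt z",r.as_matrix()[:,2].round(3),"F",o["force"].round(1),"grip",round(o["gripper_force"],1),"w",round(o["width"],3))
print("tool shift",r.inv().apply(np.array(a[:3])-p).round(4))
if len(a)>3: 
    t=a[3]; T=np.array([[-np.sin(t),np.cos(t),0],[np.cos(t),np.sin(t),0],[0,0,-1]]).T
    print("tool rotvec",(r.inv()*R.from_matrix(T)).as_rotvec().round(4))
E
python3 go.py 0.611 -0.020 0.16 -0.11
```

```text
clock: 1.35
position: [0.5711, -0.2776, 0.2372]
ee_rot: [-2.61, -1.747, 0.001]
force: [1.2, -1.4, 0.2]
width: 0.983
gripper_force: 0.0
clock: 1.85
position: [0.6205, -0.1123, 0.2376]
ee_rot: [-2.328, -2.105, -0.004]
force: [-1.0, -0.0, -1.2]
width: 0.978
gripper_force: 0.0
t 1.85 p [ 0.6205 -0.1123  0.2376] yaw -0.1005 tilt z [-0.     0.003 -1.   ] F [-1.  -0.  -1.2] grip 0.0 w 0.978
tool shift [ 0.0906 -0.0187  0.0779]
tool rotvec [-0.0004 -0.0035  0.0095]
```

```bash
python3 -m pendant '[0.03,-0.006,0,0,0,0.0095,0.09,0.03,-0.006,0,0,0,0,0.09,0.031,-0.007,0.0,0,0,0,0.09,0,0,0.04,0,0,0,0.09,0,0,0.03,0,0,0,0.09,0,0,0,0,0,0,0.09]' && python3 go.py 0.611 -0.020 0.067 -0.11
python3 - <<'E'
from h import *
o=[get_image("top")[150:310,230:400],get_image("side")[170:330,260:430]]
cv2.imwrite("pics/g1.png",cv2.resize(np.hstack(o),None,fx=2.3,fy=2.3,interpolation=cv2.INTER_CUBIC)[:,:,::-1])
E
```

```text
clock: 2.6
position: [0.6097, -0.0277, 0.1653]
ee_rot: [-2.349, -2.081, 0.007]
force: [-0.2, 0.1, 0.0]
width: 0.979
gripper_force: 0.0
t 2.6 p [ 0.6097 -0.0277  0.1653] yaw -0.1209 tilt z [-0.005 -0.001 -1.   ] F [-0.2  0.1  0. ] grip 0.0 w 0.979
tool shift [0.0079 0.0009 0.0983]
tool rotvec [-0.0052  0.0012 -0.0109]
```

View pics/g1.png

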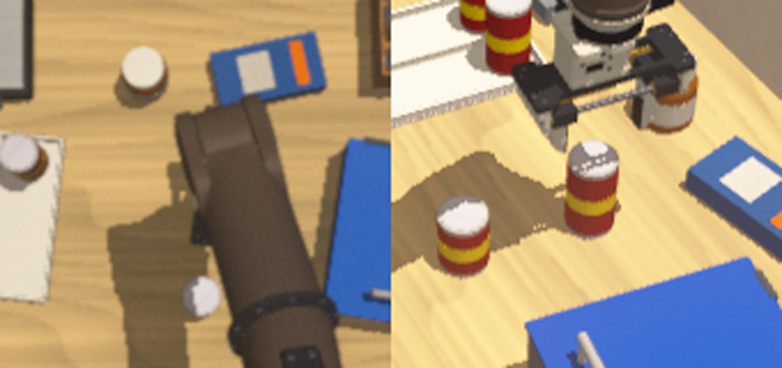

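The gripper hangs over the tall tin, with the fingers straddling it along x and nothing else close by. I'll descend and grip.

```bash
python3 -m pendant '[0.007,0,0.025,0,0,-0.005,0.09,0,0,0.025,0,0,0,0.09,0,0,0.025,0,0,0,0.09,0,0,0.022,0,0,0,0.09,0,0,0,0,0,0,0.09,0,0,0,0,0,0,0.05,0,0,0,0,0,0,0.05,0,0,0,0,0,0,0.05,0,0,0,0,0,0,0.05]' 25 && python3 go.py 0.611 -0.020 0.067 -0.11
```

```text
clock: 3.82
position: [0.6127, -0.0196, 0.0714]
ee_rot: [2.345, 2.09, 0.001]
force: [-0.3, -0.2, 4.0]
width: 0.65
gripper_force: 25.0
t 3.83 p [ 0.6127 -0.0196  0.0714] yaw -0.1149 tilt z [ 0.001 -0.    -1.   ] F [-0.3 -0.2  4. ] grip 25.0 w 0.65
tool shift [-0.0006 -0.0016  0.0044]
tool rotvec [ 0.0009  0.     -0.0049]
```

```bash
python3 -m pendant '[0,0,-0.02,0,0,0,0.05,0,0,-0.03,0,0,0,0.05,0,0,-0.04,0,0,0,0.05,0,0,0,0,0,0,0.05]' && python3 go.py 0.5144 0.288 0.16 -0.11
```

```text
clock: 4.32
position: [0.6141, -0.0193, 0.1635]
ee_rot: [2.343, 2.088, 0.006]
force: [0.7, 0.6, -4.6]
width: 0.651
gripper_force: 25.0
t 4.33 p [ 0.6141 -0.0193  0.1635] yaw -0.1149 tilt z [ 0.005  0.    -1.   ] F [ 0.7  0.6 -4.6] grip 25.0 w 0.651
tool shift [ 0.2938 -0.1342  0.0031]
tool rotvec [ 0.005  -0.0008 -0.0049]
```

```bash
python3 -m pendant '[0.02,-0.009,0,0,0,0,0.05,0.037,-0.017,0,0,0,0,0.05,0.042,-0.019,0,0,0,0,0.05,0.042,-0.019,0,0,0,0,0.05,0.042,-0.019,0,0,0,0,0.05,0.042,-0.019,0,0,0,0,0.05,0.037,-0.017,0,0,0,0,0.05,0.025,-0.012,0,0,0,0,0.05,0.007,-0.003,0,0,0,0,0.05,0,0,0,0,0,0,0.05]' && python3 go.py 0.5144 0.288 0.0775 -0.11
```

```text
clock: 5.58
position: [0.5121, 0.2876, 0.1597]
ee_rot: [-2.344, -2.092, 0.003]
force: [0.1, -1.0, -3.6]
width: 0.654
gripper_force: 25.0
t 5.58 p [0.5121 0.2876 0.1597] yaw -0.1137 tilt z [-0.002 -0.001 -1.   ] F [ 0.1 -1.  -3.6] grip 25.0 w 0.654
tool shift [0.0007 0.0024 0.0822]
tool rotvec [-0.0014  0.0014 -0.0037]
```

```bash
python3 -m pendant '[0,0.002,0.025,0,0,0,0.05,0,0,0.025,0,0,0,0.05,0,0,0.018,0,0,0,0.05,0,0,0.006,0,0,0,0.05,0,0,0.004,0,0,0,0.05,0,0,0,0,0,0,0.05,0,0,0,0,0,0,0.05]' && python3 go.py 0.5144 0.288 0.0775 -0.11
```

```text
clock: 6.45
position: [0.5152, 0.2879, 0.0834]
ee_rot: [2.345, 2.09, 0.002]
force: [1.1, -0.4, -3.2]
width: 0.652
gripper_force: 25.0
t 6.45 p [0.5152 0.2879 0.0834] yaw -0.1147 tilt z [ 0.001  0.001 -1.   ] F [ 1.1 -0.4 -3.2] grip 25.0 w 0.652
tool shift [ 0.     -0.0009  0.0059]
tool rotvec [ 0.0009 -0.0006 -0.0047]
```

```bash
python3 -m pendant '[0,0,0.003,0,0,0,0.05,0,0,0.002,0,0,0,0.05,0,0,0,0,0,0,0.05]' && python3 -m pendant '[0,0,0.001,0,0,0,0.05,0,0,0,0,0,0,0.05]'
```

```text
clock: 6.82
position: [0.5148, 0.2875, 0.0775]
ee_rot: [-2.345, -2.09, 0.001]
force: [-0.7, -0.7, -3.3]
width: 0.65
gripper_force: 25.0
clock: 7.08
position: [0.5149, 0.2876, 0.0766]
ee_rot: [-2.345, -2.09, 0.0]
force: [0.2, -0.9, -2.9]
width: 0.652
gripper_force: 25.0
```

```bash
python3 -m pendant '[0,0,0.0015,0,0,0,0.05,0,0,0,0,0,0,0.05]' && python3 -m pendant '[0,0,0.001,0,0,0,0.05,0,0,0,0,0,0,0.05]'
```

```text
clock: 7.32
position: [0.5149, 0.2877, 0.0763]
ee_rot: [2.345, 2.09, 0.001]
force: [-2.1, -1.4, 9.4]
width: 0.652
gripper_force: 25.0
clock: 7.58
position: [0.515, 0.2877, 0.0763]
ee_rot: [2.345, 2.09, 0.001]
force: [-6.3, -5.5, 19.4]
width: 0.649
gripper_force: 25.0
```

```bash
python3 -m pendant '[0,0,-0.002,0,0,0,0.05,0,0,0,0,0,0,0.068,0,0,0,0,0,0,0.08,0,0,0,0,0,0,0.08,0,0,-0.02,0,0,0,0.08,0,0,-0.03,0,0,0,0.08,0,0,-0.04,0,0,0,0.08,0,0,0,0,0,0,0.08]' && python3 go.py 0.451 0.0043 0.16 -0.11
```

```text
clock: 8.57
position: [0.5164, 0.289, 0.1693]
ee_rot: [2.345, 2.09, 0.009]
force: [0.2, 0.8, -1.4]
width: 0.872
gripper_force: 0.0
t 8.57 p [0.5164 0.289  0.1693] yaw -0.1149 tilt z [ 0.005  0.003 -1.   ] F [ 0.2  0.8 -1.4] grip 0.0 w 0.872
tool shift [-0.2904 -0.0324  0.0081]
tool rotvec [ 0.0044 -0.0037 -0.0049]
```

```bash
python3 -m pendant '[-0.02,-0.002,0,0,0,0,0.09,-0.037,-0.004,0,0,0,0,0.09,-0.042,-0.005,0,0,0,0,0.09,-0.042,-0.005,0,0,0,0,0.09,-0.042,-0.005,0,0,0,0,0.09,-0.042,-0.005,0,0,0,0,0.09,-0.037,-0.004,0,0,0,0,0.09,-0.02,-0.002,0.02,0,0,0,0.09,-0.008,0,0.02,0,0,0,0.09,0,0,0,0,0,0,0.09]' && python3 go.py 0.451 0.0043 0.047 -0.11
python3 - <<'E'
from h import *
o=[get_image("top")[170:330,150:400],get_image("side")[150:310,230:410]]
cv2.imwrite("pics/g2.png",cv2.resize(np.hstack(o),None,fx=1.85,fy=1.85,interpolation=cv2.INTER_CUBIC)[:,:,::-1])
E
```

```text
clock: 9.82
position: [0.4474, 0.0014, 0.1244]
ee_rot: [-2.345, -2.086, 0.007]
force: [-0.1, 1.0, 0.9]
width: 0.98
gripper_force: 0.0
t 9.82 p [0.4474 0.0014 0.1244] yaw -0.1169 tilt z [-0.005 -0.001 -1.   ] F [-0.1  1.   0.9] grip 0.0 w 0.98
tool shift [0.0034 0.0036 0.0774]
tool rotvec [-0.0048  0.0013 -0.0069]
```

View pics/g2.png

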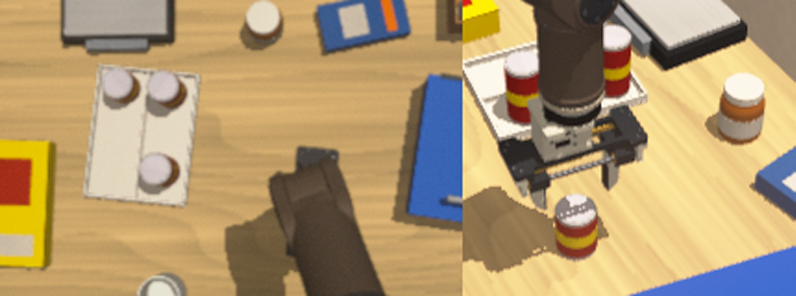

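The tall tin stands upright in the right (tall) row at crop (158,170). The gripper now hangs over the short tin. I'll descend and grip.

```bash
python3 -m pendant '[0.003,0.002,0.025,0,0,0,0.09,0,0,0.025,0,0,0,0.09,0,0,0.018,0,0,0,0.09,0,0,0.007,0,0,0,0.09,0,0,0,0,0,0,0.09,0,0,0,0,0,0,0.05,0,0,0,0,0,0,0.05,0,0,0,0,0,0,0.05,0,0,0,0,0,0,0.05]' 25 && python3 go.py 0.451 0.0043 0.047 -0.11
```

```text
clock: 11.05
position: [0.4523, 0.0059, 0.0515]
ee_rot: [2.345, 2.09, 0.0]
force: [-1.4, 0.4, 3.1]
width: 0.648
gripper_force: 25.0
t 11.05 p [0.4523 0.0059 0.0515] yaw -0.1149 tilt z [ 0. -0. -1.] F [-1.4  0.4  3.1] grip 25.0 w 0.648
tool shift [-0.0017 -0.0012  0.0045]
tool rotvec [ 0.0004  0.0001 -0.0049]
```

```bash
python3 -m pendant '[0,0,-0.02,0,0,0,0.05,0,0,-0.03,0,0,0,0.05,0,0,-0.04,0,0,0,0.05,0,0,-0.04,0,0,0,0.05,0,0,-0.02,0,0,0,0.05,0,0,0,0,0,0,0.05]' && python3 go.py 0.525 0.3855 0.19 -0.11
```

```text
clock: 11.8
position: [0.4529, 0.0059, 0.2022]
ee_rot: [2.344, 2.089, 0.003]
force: [0.9, -0.7, -3.2]
width: 0.649
gripper_force: 25.0
t 11.8 p [0.4529 0.0059 0.2022] yaw -0.115 tilt z [ 0.003 -0.    -1.   ] F [ 0.9 -0.7 -3.2] grip 25.0 w 0.649
tool shift [0.3853 0.028  0.0123]
tool rotvec [ 0.0026 -0.0001 -0.005 ]
```

```bash
python3 -m pendant '[0.02,0.001,0,0,0,0,0.05,0.04,0.003,0,0,0,0,0.05,0.05,0.004,0,0,0,0,0.05,0.05,0.004,0,0,0,0,0.05,0.05,0.004,0,0,0,0,0.05,0.05,0.004,0,0,0,0,0.05,0.05,0.004,0,0,0,0,0.05,0.04,0.003,0,0,0,0,0.05,0.025,0.001,0,0,0,0,0.05,0.01,0,0,0,0,0,0.05]' && python3 -m pendant '[0,0,0.02,0,0,0,0.05,0,0,0,0,0,0,0.05,0,0,0,0,0,0,0.05]' && python3 go.py 0.525 0.3855 0.0565 -0.11
```

```text
clock: 13.05
position: [0.523, 0.3863, 0.1989]
ee_rot: [-2.342, -2.092, 0.004]
force: [-0.8, -0.8, -2.5]
width: 0.65
gripper_force: 25.0
clock: 13.42
position: [0.5243, 0.3844, 0.1812]
ee_rot: [2.346, 2.089, -0.001]
force: [0.7, 0.3, -2.3]
width: 0.652
gripper_force: 25.0
t 13.43 p [0.5243 0.3844 0.1812] yaw -0.1157 tilt z [-0.    -0.001 -1.   ] F [ 0.7  0.3 -2.3] grip 25.0 w 0.652
tool shift [0.0013 0.0006 0.1247]
tool rotvec [-0.0002  0.0007 -0.0057]
```

```bash
python3 -m pendant '[0.001,0,0.025,0,0,0,0.05,0,0,0.03,0,0,0,0.05,0,0,0.03,0,0,0,0.05,0,0,0.02,0,0,0,0.05,0,0,0.01,0,0,0,0.05,0,0,0.004,0,0,0,0.05,0,0,0.002,0,0,0,0.05,0,0,0.001,0,0,0,0.05,0,0,0,0,0,0,0.05]'; python3 -m pendant '[0,0,0.001,0,0,0,0.05,0,0,0,0,0,0,0.05]'
```

```text
clock: 14.55
position: [0.5244, 0.3864, 0.0596]
ee_rot: [2.345, 2.09, 0.001]
force: [0.3, 1.5, -2.3]
width: 0.656
gripper_force: 25.0
clock: 14.8
position: [0.5243, 0.3861, 0.0582]
ee_rot: [2.345, 2.09, -0.0]
force: [-0.9, 0.1, -2.5]
width: 0.651
gripper_force: 25.0
```

```bash
python3 -m pendant '[0,0,0.0015,0,0,0,0.05,0,0,0,0,0,0,0.05]'; python3 -m pendant '[0,0,0.001,0,0,0,0.05,0,0,0,0,0,0,0.05]'
```

```text
clock: 15.05
position: [0.5243, 0.3862, 0.0567]
ee_rot: [2.345, 2.09, -0.0]
force: [-0.4, 0.3, -2.2]
width: 0.65
gripper_force: 25.0
clock: 15.3
position: [0.5242, 0.3862, 0.0566]
ee_rot: [2.345, 2.09, 0.0]
force: [-2.5, -2.5, 7.1]
width: 0.651
gripper_force: 25.0
```

```bash
python3 -m pendant '[0,0,-0.0015,0,0,0,0.05,0,0,0,0,0,0,0.068,0,0,0,0,0,0,0.08,0,0,0,0,0,0,0.08,0,0,-0.02,0,0,0,0.08,0,0,-0.04,0,0,0,0.08,0,0,-0.05,0,0,0,0.08,0,0,-0.04,0,0,0,0.08,0,0,0,0,0,0,0.08]' && python3 go.py 0.4412 -0.3047 0.22 -0.16
```

```text
clock: 16.42
position: [0.5255, 0.3881, 0.2127]
ee_rot: [2.345, 2.09, 0.013]
force: [0.2, 1.2, 0.1]
width: 0.871
gripper_force: 0.0
t 16.43 p [0.5255 0.3881 0.2127] yaw -0.1147 tilt z [ 0.006  0.005 -1.   ] F [0.2 1.2 0.1] grip 0.0 w 0.871
tool shift [-0.6978 -0.0044 -0.0114]
tool rotvec [ 0.0052 -0.0061  0.0453]
```

```bash
python3 -m pendant '[-0.02,0,0,0,0,0,0.07,-0.04,0,0,0,0,0,0.07,-0.05,0,0,0,0,0,0.07,-0.05,0,0,0,0,0,0.07,-0.05,0,0,0,0,0,0.07,-0.05,0,0,0,0,0,0.07,-0.05,0,0,0,0,0,0.07,-0.05,0,0,0,0,0,0.07,-0.05,0,0,0,0,0,0.07,-0.05,0,0,0,0,0,0.07]' && python3 -m pendant '[-0.05,0,0,0,0,0,0.07,-0.05,0,0,0,0,0,0.07,-0.05,0,0,0,0,0,0.07,-0.05,0,0,0,0,0,0.07,-0.03,-0.003,0,0,0,0.045,0.07,-0.01,0,0,0,0,0,0.07,0,0,0,0,0,0,0.07]' && python3 go.py 0.4412 -0.3047 0.125 -0.16
python3 - <<'E'
from h import *
cv2.imwrite("pics/top3.png",get_image("top")[:,:,::-1]);cv2.imwrite("pics/side3.png",get_image("side")[:,:,::-1])
a=cv2.imread("pics/top3.png")[190:310,180:460];b=cv2.imread("pics/side3.png")[140:400,220:500]
cv2.imwrite("pics/g3.png",np.vstack([cv2.resize(a,None,fx=2,fy=2),cv2.resize(b,None,fx=2,fy=2)[180:]]))
E
```

```text
clock: 17.68
position: [0.4696, -0.0733, 0.2066]
ee_rot: [-2.346, -2.089, 0.002]
force: [1.0, -0.3, 0.2]
width: 0.758
gripper_force: 0.0
clock: 18.55
position: [0.4405, -0.308, 0.207]
ee_rot: [-2.391, -2.037, -0.0]
force: [-0.1, -0.2, 1.1]
width: 0.761
gripper_force: 0.0
t 18.55 p [ 0.4405 -0.308   0.207 ] yaw -0.1596 tilt z [-0.     0.001 -1.   ] F [-0.1 -0.2  1.1] grip 0.0 w 0.761
tool shift [0.0033 0.0002 0.082 ]
tool rotvec [-0.0005 -0.0008  0.0004]
```

View pics/g3.png

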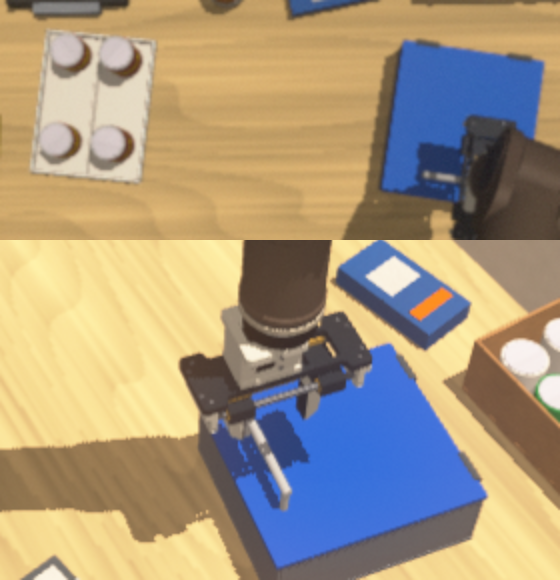

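All four tins stand in the tray, two per row. The gripper is over the handle with its fingers in front of and behind the bar. I'll descend and grip.

```bash
python3 -m pendant '[0.003,0,0.025,0,0,0,0.07,0,0,0.025,0,0,0,0.07,0,0,0.02,0,0,0,0.07,0,0,0.01,0,0,0,0.07,0,0,0.001,0,0,0,0.07,0,0,0,0,0,0,0.07,0,0,0,0,0,0,0.07]' && python3 go.py 0.4412 -0.3047 0.125 -0.16
```

```text
clock: 19.52
position: [0.4416, -0.306, 0.127]
ee_rot: [2.391, 2.036, 0.001]
force: [0.0, 0.5, 0.6]
width: 0.764
gripper_force: 0.0
t 19.52 p [ 0.4416 -0.306   0.127 ] yaw -0.1598 tilt z [ 0.001 -0.001 -1.   ] F [0.  0.5 0.6] grip 0.0 w 0.764
tool shift [ 0.0012 -0.0006  0.002 ]
tool rotvec [0.0012 0.0005 0.0002]
```

```bash
python3 -m pendant '[0,0,0,0,0,0,0.03,0,0,0,0,0,0,0.015,0,0,0,0,0,0,0.005,0,0,0,0,0,0,0.005,0,0,0,0,0,0,0.005,0,0,0,0,0,0,0.005]' 35 && python3 go.py 0.4412 -0.3047 0.125 -0.16
```

```text
clock: 20.27
position: [0.4411, -0.3058, 0.1262]
ee_rot: [-2.392, -2.037, 0.0]
force: [0.2, -0.6, 0.4]
width: 0.156
gripper_force: 1.0
t 20.27 p [ 0.4411 -0.3058  0.1262] yaw -0.1598 tilt z [-0.  0. -1.] F [ 0.2 -0.6  0.4] grip 1.0 w 0.156
tool shift [ 0.0011 -0.0001  0.0012]
tool rotvec [-0.0001  0.      0.0002]
```

```bash
python3 -m pendant '[0,0,0,0,0,0,0.005,0,0,0,0,0,0,0.005,0,0,0,0,0,0,0.005]' 35; cat > arc.py <<'E'
import numpy as np
def tcp(f,ps):  # x ahead, z up from hinge axis; bar minus 8 mm -> TCP 8 mm ahead along tool z
    a=f+np.arctan2(.043,.225); r=np.hypot(.043,.225)
    return np.array([-r*np.cos(a),r*np.sin(a)])+.008*np.array([-np.sin(ps),-np.cos(ps)])
F=np.r_[0,.03,.08,.15,.225,.3,.375,.45,.525,.6,.675,.745,.805,.85,.873]
for a,b in zip(F[:-1],F[1:]):
    pa,pb=.45*a,.45*b; d=tcp(b,pb)-tcp(a,pa)
    print(round(b,3),"dy %.4f dz %.4f rx %.4f"%(d@[np.cos(pa),-np.sin(pa)],d@[-np.sin(pa),-np.cos(pa)],pb-pa))
E
python3 arc.py
```

```text
clock: 20.65
position: [0.4425, -0.3061, 0.1263]
ee_rot: [2.39, 2.036, 0.002]
force: [5.3, -1.6, -5.2]
width: 0.117
gripper_force: 35.0
0.03 dy 0.0013 dz -0.0067 rx 0.0135
0.08 dy 0.0024 dz -0.0112 rx 0.0225
0.15 dy 0.0040 dz -0.0155 rx 0.0315
0.225 dy 0.0050 dz -0.0164 rx 0.0338
0.3 dy 0.0056 dz -0.0161 rx 0.0338
0.375 dy 0.0063 dz -0.0159 rx 0.0338
0.45 dy 0.0069 dz -0.0156 rx 0.0338
0.525 dy 0.0076 dz -0.0153 rx 0.0338
0.6 dy 0.0082 dz -0.0150 rx 0.0338
0.675 dy 0.0088 dz -0.0146 rx 0.0338
0.745 dy 0.0087 dz -0.0133 rx 0.0315
0.805 dy 0.0079 dz -0.0111 rx 0.0270
0.85 dy 0.0061 dz -0.0082 rx 0.0202
0.873 dy 0.0032 dz -0.0041 rx 0.0104
```

```bash
python3 -m pendant '[0,0.0013,-0.0067,0.0135,0,0,0.005,0,0.0024,-0.0112,0.0225,0,0,0.005,0,0.004,-0.0155,0.0315,0,0,0.005,0,0.005,-0.0164,0.0338,0,0,0.005,0,0.0056,-0.0161,0.0338,0,0,0.005,0,0,0,0,0,0,0.005]' 35
cat > lid.py <<'E'
from h import *
o=observe(); r=R.from_rotvec(o["ee_rot"]).as_matrix(); g=o["position"]-.008*r[:,2]
H=np.array([.6619,-.3408,.09]); u=np.array([np.cos(.16),-np.sin(.16),0]); d=g-H
x=d@u; a=np.arctan2(d[2],-x)
print("grasp",g.round(4),"radius",np.hypot(x,d[2]).round(4),"lid",np.degrees(a-np.arctan2(.043,.225)).round(2),"tilt",np.degrees(np.arccos(-r[2,2])).round(1),"F",o["force"].round(1),"T",o["ft_torque"].round(2),"q",o["joints"].round(2),o["gripper_force"],o["width"],o["clock"])
E
python3 lid.py
```

```text
clock: 21.4
position: [0.464, -0.3098, 0.191]
ee_rot: [-2.312, -1.97, 0.132]
force: [6.4, -3.7, -8.5]
width: 0.121
gripper_force: 35.0
grasp [ 0.465  -0.3099  0.199 ] radius 0.2271 lid 17.85 tilt 7.6 F [ 6.4 -3.7 -8.5] T [-0.73 -1.58  0.01] q [ 0.67  0.46 -0.29  1.68  0.17  1.16  0.16] 35.009915828704834 0.1206999915909092 21.4
```

```bash
python3 -m pendant '[0,0.0063,-0.0159,0.0338,0,0,0.005,0,0.0069,-0.0156,0.0338,0,0,0.005,0,0.0076,-0.0153,0.0338,0,0,0.005,0,0.0082,-0.015,0.0338,0,0,0.005,0,0.0088,-0.0146,0.0338,0,0,0.005,0,0.0087,-0.0133,0.0315,0,0,0.005,0,0.0079,-0.0111,0.027,0,0,0.005,0,0.0061,-0.0082,0.0202,0,0,0.005,0,0.003,-0.004,0.01,0,0,0.005,0,0,0,0,0,0,0.005]' 35; python3 lid.py
python3 - <<'E'
from h import *
cv2.imwrite("pics/top4.png",get_image("top")[:,:,::-1]);cv2.imwrite("pics/side4.png",get_image("side")[:,:,::-1])
a=cv2.imread("pics/top4.png")[170:310,120:460];b=cv2.imread("pics/side4.png")[140:440,220:500]
cv2.imwrite("pics/g4.png",np.hstack([cv2.resize(a,(510,210)),np.zeros((210,0,3),np.uint8)]))
B=cv2.resize(b,None,fx=1.25,fy=1.25); A=cv2.resize(a,(445,183)); C=np.zeros((375,795,3),np.uint8); C[:183,:445]=A; C[:,445:]=B
cv2.imwrite("pics/g4.png",C)
E
```

```text
clock: 22.65
position: [0.549, -0.3242, 0.2833]
ee_rot: [-2.147, -1.827, 0.366]
force: [-3.8, -2.7, -1.7]
width: 0.116
gripper_force: 35.0
grasp [ 0.552  -0.3247  0.2907] radius 0.2294 lid 50.22 tilt 22.6 F [-3.8 -2.7 -1.7] T [-0.68  0.29  0.28] q [ 0.51  0.69 -0.23  1.1   0.2   1.76  0.14] 35.004374384880066 0.11577172699429342 22.65
```

View pics/g4.png

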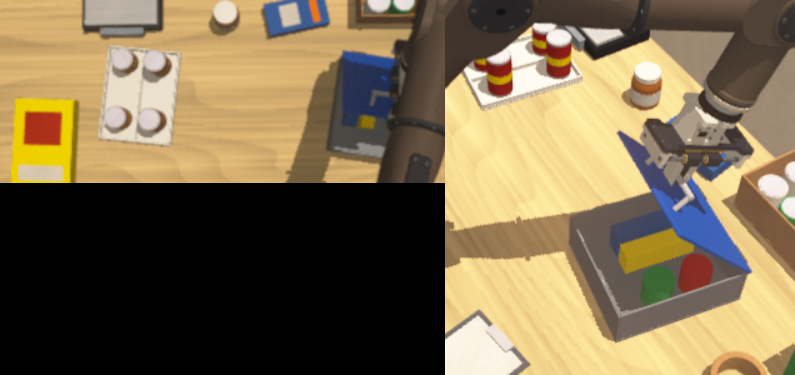

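The lid is open with the bar gripped, and the tray still holds all four tins. Its free front corner is at crop (619,133), so I'll check the angle against that.

```bash
python3 -m pendant '[0,0,0,0,0,0,0.005,0,0,0,0,0,0,0.005,0,0,0,0,0,0,0.005,0,0,0,0,0,0,0.005]' 35 >/dev/null; python3 lid.py; python3 - <<'E'
from h import *
H=np.array([.6619,-.3408,.09]); u=np.array([np.cos(.16),-np.sin(.16),0]); v=np.array([np.sin(.16),np.cos(.16),0]);z=np.array([0,0,1.])
P=PM("side")
print("seen", (619-445)/1.25+220,133/1.25+140)
for f in(44,47,50,53,56):
    f_=np.radians(f); X=H+.123*v+.263*(-np.cos(f_)*u+np.sin(f_)*z)+.004*(np.sin(f_)*u+np.cos(f_)*z)
    print(f,cv2.projectPoints(X[None],cv2.Rodrigues(P[:,:3].copy())[0],P[:,3].copy(),CP["side"]["intrinsics"],CP["side"]["dist"])[0].ravel().round(1))
E
```

```text
grasp [ 0.5522 -0.3247  0.2908] radius 0.2294 lid 50.28 tilt 22.5 F [-3.4 -4.2 -3. ] T [-1.02 -0.09  0.34] q [ 0.51  0.69 -0.23  1.1   0.2   1.76  0.14] 35.00410437583923 0.1194165876758614 23.25
seen 359.2 246.4
44 [349.  251.9]
47 [353.3 247.8]
50 [357.8 243.8]
53 [362.5 239.9]
56 [367.4 236.2]
```

The image corner agrees with an angle of about 50°, and the grip is steady, so I'm handing in.

```bash
python3 -c "
from cell import *
print(sign_off())"
```

```text
the job is handed in; nothing more can be done
None
```

Job handed in at about 23 s of the 66 s allowed: both loose tins stand upright and released in the tray rows of their own height, and the gripper is holding the lid open at about 50°.

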